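# Put the spice jars away in the latched spice box

## Robot

A 7-joint arm with a two-finger parallel gripper is mounted at the origin on the work surface. World frame = base frame: x ahead of the robot, y to its left, z up, the work surface at z = 0. Lengths are in mm, angles in degrees, forces in N, time in s.
With the tool pointing down it reaches from about 400 to 875 mm from the base axis. Payload 6.5 kg.
Tool frame: the origin (TCP) lies between the finger pads; the fingertips stand 14 mm ahead of it and the grasp point (between the pads) lies 5 mm behind it; z points along the fingers, y is the line along which they close (so a half turn about z gives the same grasp; the last joint's range is limited). The gripper opens to 85 mm and grips with 20 to 120 N. Pads are 22 mm wide; open, the fingers measure 114 mm over their backs; the gripper's body (76 mm by 85 mm) begins 54 mm behind the grasp point. The pads swing forward as they close: fully open they stand 13 mm farther back than shut.
Start: joints at [62.498, 30.733, -0.252, 88.115, 0.149, 61.152, -4.079], TCP at [261.355, -595.133, 245.29] pointing down, gripper open.
Joint ranges: [-154.64, 154.64], [-21.42, 123.67], [-72.66, 72.17], [13.99, 137.28], [-74.86, 254.86], [10.95, 109.41], [-158.01, 158.01]. Speed limits (degrees/s): [136.94, 136.94, 180, 180, 180, 180, 180].

## Interface

Orientations are given as a 3x3 rotation matrix whose columns are the frame's x, y, z axes.
In Python, from cell import move_ptp, move_l, set_joints, command_gripper, dwell, solve_ik, snapshot, PlanningError, finish_job, silhouettes, tip_of, read_time, read_qpos, read_dq, read_effort, read_tcp_pos, read_tcp_rot, read_wrist_force, read_wrist_torque, read_grip_width, read_finger_force gives the robot as it stands. Calls block until the motion is done:
- move_ptp(position, orientation): joint-space move of the TCP to a pose.
- move_l(position, rotation=None, vel=150): straight line of the TCP; rotation=None keeps the orientation; vel is the mean speed in mm/s.
- set_joints(angles): joint-space move.
- command_gripper(opening): finger opening in mm; the grip force is fixed at half the most; returns when the fingers have stopped.
- dwell(seconds).
- solve_ik(position, orientation): joint angles nearest the present ones, or None.
- snapshot(name): name is "scene" or "top" or "wrist"; returns a dict with "img" (384x512x3 uint8, red, green, blue), "fx", "fy", "cx", "cy" (pixels), "distortion" ([k1, k2, p1, p2, k3] as OpenCV has them; the pictures are not rectified), "rvec" (rotation vector, rad) and "tvec" (3), from world to camera coordinates, as OpenCV has them. Camera axes: x right, y down, z forward; pixel columns grow to the right and rows downward; lengths in mm; the calibration is good to about 2 mm. A picture is of the moment at which its call begins. There is no depth.
A pose or a line that the arm cannot do raises PlanningError and nothing moves.
- finish_job(): hands the job in; it is judged then, once.
Trained networks look in the newest picture that a camera, given by its name, has taken for a name from the list of things; names that differ only in an ending like _2 or _b are one class to them, and where a whole thing is asked for, a point or a joint stands for the part that bears it (a point fixed in the world has none). Each returns a list of dicts, best first, with "p" (0 to 1); they miss things now and then, are a little off and sometimes report something else, mostly with a low value. They report only what shows in the picture. A call takes as long as a camera call. They do not tell look-alikes from the thing itself.
- silhouettes(camera, name): "mask" (384x512 bool, what is visible of it) and "rect" ([left, top, right, bottom] in pixels, round what is visible of it).
- tip_of(camera, name): "location" ([column, row] in pixels: a listed point, or the origin of a listed thing).
Readings, each from a call of its own:
- read_time(): time.
- read_qpos(): joint angles.
- read_dq(): joint speeds.
- read_effort(): joint torques, N m.
- read_tcp_pos(): TCP position.
- read_tcp_rot(): TCP orientation.
- read_wrist_force(): force on the tool from outside, world axes, zero at the start.
- read_wrist_torque(): the same for the moment, N m.
- read_grip_width(): finger opening in mm.
- read_finger_force(): force on a finger pad.
Only numpy, scipy, OpenCV 4.12 (cv2) and the standard library are available. Lean on these libraries where they do the work, as an engineer would, in place of code of your own. Each camera call takes 0.05 s, during which the arm holds its last target. There are 200 camera calls.

## Task

Slide the thumb latch of the spice box sideways, away from the robot, so that its sprung hood flies open. Take the empty tins out and stand them upright on the grey washing-up tray, and stand every spice jar from the counter upright on the floor of the box, one jar to a cell. Then push the hood shut until the latch catches it again; do not knock the mug about.

Things in the scene. Friction and masses are not known exactly. Their poses are not given: they have to be found in the camera images.
- caddy: White spice box fixed to the counter: an open tray 238 mm (its x) by 162 mm (its y), 34 mm high, 5 mm walls and floor, dividers of full height making 6 cells (3 along x, 2 along y) about 73 mm square. A white hood hinged along the +y side covers it; a thumb latch stands on a ledge along the -y side. Origin: centre of the underside, z up.
- hood (a joint): Hood angle in rad: 0 shut, 1.75 fully open (standing up, leaning outward to +y). The hood is 240 mm along x, 182 mm from hinge to free edge, 45 mm deep. Let go, a damped spring throws it open in about 1 s. Shutting takes 2 to 6 N at the free edge; pressed right down there (down to -0.02) it snaps under the latch, and then rests between 0 and 0.015.
- latch (a joint): Travel of the thumb latch in m along the box's +x: 0 locked, end stop 0.014; a spring of 2 to 3 N returns it. The hood is freed beyond about 0.008; let it rise past 0.1 rad before letting the latch go, or it hooks again. The nose is bevelled: it gives way and snaps back when the hood is pushed shut.
- latch_tab (a point): Top centre of the latch's black ribbed thumb tab, 12 mm thick along x, 18 mm along y, 26 mm tall; axes as the box. It stands 121 mm to -y of the box's centre; the shut hood's free edge is 33 mm to +y of it and the hood's top 27 mm above it.
- hood_hinge (a point): Middle of the hood's hinge axis (the axis lies along the box's x), 94 mm to +y of the box's centre and 34 mm above its underside. Its frame turns with the hood: its -y points along the hood to the free edge, z out of the hood's top; the top's outer face is at z = 45.5 mm.
- hood_edge (a point): Middle of the hood's free edge on its outer top face (182 mm from the hinge axis); moves with the hood.
- cell0 (a point): Centre of the floor of cell 0 of the box (near (-x) column, latch side row).
- cell1 (a point): Centre of the floor of cell 1 of the box (near (-x) column, hinge side row).
- cell2 (a point): Centre of the floor of cell 2 of the box (middle column, latch side row).
- cell3 (a point): Centre of the floor of cell 3 of the box (middle column, hinge side row).
- cell4 (a point): Centre of the floor of cell 4 of the box (far (+x) column, latch side row).
- cell5 (a point): Centre of the floor of cell 5 of the box (far (+x) column, hinge side row).
- jar0: Squat amber glass spice jar with a flat aluminium lid, 50 mm diameter, 54 mm high, thick heavy base, about 150 g, standing on the counter (some starts have fewer jars). Origin: centre of its underside, z up.
- jar1: Squat amber glass spice jar with a flat aluminium lid, 50 mm diameter, 54 mm high, thick heavy base, about 150 g, standing on the counter (some starts have fewer jars). Origin: centre of its underside, z up.
- jar2: Squat amber glass spice jar with a flat aluminium lid, 50 mm diameter, 54 mm high, thick heavy base, about 150 g, standing on the counter (some starts have fewer jars). Origin: centre of its underside, z up.
- jar3: Squat amber glass spice jar with a flat aluminium lid, 50 mm diameter, 54 mm high, thick heavy base, about 150 g, standing on the counter (some starts have fewer jars). Origin: centre of its underside, z up.
- tin0: Plain bare-metal empty tin, 46 mm diameter, 58 mm high, 60 g, standing in one cell of the box under the hood at the start (one or two are present; which cells they fill varies). Origin: centre of its underside, z up.
- tin1: Plain bare-metal empty tin, 46 mm diameter, 58 mm high, 60 g, standing in one cell of the box under the hood at the start (one or two are present; which cells they fill varies). Origin: centre of its underside, z up.
- tin2: Plain bare-metal empty tin, 46 mm diameter, 58 mm high, 60 g, standing in one cell of the box under the hood at the start (one or two are present; which cells they fill varies). Origin: centre of its underside, z up.
- washtray: Low grey plastic washing-up tray fixed on the counter to the left of the box, 190 mm (its x) by 130 mm (its y), rim 14 mm high, walls and floor 4 mm. Origin: centre of its underside, z up.
- mug: White mug, 72 mm across, 70 mm high, a bystander. Origin: centre of its underside.
Mind the look-alikes: they are no part of the job. Leave any yellow look-alike of the jar0 alone.

How it is judged:
By the outcome, as a careful person would: the job done as asked, in the order asked, and still so for the second after the job is handed in, with the robot touching nothing.
Of jar0, jar1, jar2, jar3 only 3 to 4 are there at a start; the rules pass over those that are not, and their reading is None.
Of tin0, tin1, tin2 only 1 to 2 are there at a start; the rules pass over those that are not, and their reading is None.
At some moment in a run one of jar0, jar1, jar2, jar3 may be knocked a few centimetres aside while the robot is not near it.
It also fails if it takes over 210 s, if anything falls off the work surface, if the arm or the gripper's body presses on something with over 40 N, if the wrist force passes 120 N, or if a joint passes its speed limit or range.

## Working session

There is one attempt and no reset: what is moved stays moved. The work goes in short steps, each a Python script; the robot and the scene stay as the last script left them, time stands still between calls to the robot, and variables do not carry over. Pictures are saved under pics/ and viewed, at most 14 in all, crops included, and the job is handed in when it is done.

```bash
ls; mkdir -p pics; cat > h.py <<'E'
from cell import *
import numpy as np, cv2
def cam(s):
    K=np.array([[s['fx'],0,s['cx']],[0,s['fy'],s['cy']],[0,0,1.]]);R=cv2.Rodrigues(np.array(s['rvec'],float))[0]
    return K,np.array(s['distortion'],float),R,np.array(s['tvec'],float).ravel()
def ray(s,px):
    K,d,R,t=cam(s);u=cv2.undistortPoints(np.array([[px]],float),K,d)[0,0]
    return -R.T@t, R.T@np.array([u[0],u[1],1])
def atz(s,px,z):
    o,v=ray(s,px);return o+v*(z-o[2])/v[2]
def proj(s,P):
    K,d,R,t=cam(s);return cv2.projectPoints(np.array(P,float).reshape(-1,3),np.array(s['rvec'],float),t,K,d)[0][:,0]
def save(s,n,crop=None,k=1.5):
    im=s['img'][:,:,::-1]
    if crop: im=im[crop[1]:crop[3],crop[0]:crop[2]]
    cv2.imwrite('pics/'+n,cv2.resize(im,None,fx=k,fy=k))
E
python3 - <<'E'
from h import *
S={c:snapshot(c) for c in('scene','top')}
for c,s in S.items():
    save(s,c+'0.png'); o=ray(s,(256,192)); print(c,o[0].round(),o[1].round(2))
    for n in ['caddy','latch_tab','hood_hinge','hood_edge','washtray','mug','jar0','tin0']:
        print(c,n,[(np.round(d['location'],1).tolist(),round(d['p'],2)) for d in tip_of(c,n)][:7])
E
```

```text
pics
scene [1083.  490.  761.] [-0.57 -0.44 -0.7 ]
scene caddy [([248.7, 233.9], 0.73)]
scene latch_tab [([210.2, 189.9], 0.43)]
scene hood_hinge [([280.5, 246.4], 0.96)]
scene hood_edge [([218.1, 190.1], 0.92), ([214.2, 248.0], 0.55)]
scene washtray [([397.3, 283.0], 0.7)]
scene mug [([150.3, 215.0], 0.83)]
scene jar0 [([142.4, 151.6], 0.93), ([233.5, 165.7], 0.9), ([195.7, 156.5], 0.85), ([159.9, 137.2], 0.75), ([209.9, 179.9], 0.72), ([224.6, 145.5], 0.64), ([172.5, 171.7], 0.59)]
scene tin0 [([149.8, 216.6], 0.31)]
top [ 415.   64. 1177.] [ 0.14 -0.03 -0.99]
top caddy [([239.2, 191.0], 0.91)]
top latch_tab [([279.3, 194.6], 0.74)]
top hood_hinge [([278.6, 189.5], 0.69), ([314.5, 158.5], 0.69), ([265.8, 189.7], 0.16)]
top hood_edge [([272.0, 186.9], 0.92), ([221.5, 212.6], 0.51)]
top washtray [([129.4, 216.8], 0.81)]
top mug [([311.7, 160.0], 0.85), ([278.4, 190.5], 0.25)]
top jar0 [([300.7, 216.7], 0.83), ([372.6, 202.1], 0.81), ([318.1, 260.6], 0.68), ([330.3, 204.9], 0.66), ([375.7, 229.9], 0.66), ([328.6, 230.8], 0.53), ([299.0, 243.3], 0.52)]
top tin0 [([220.6, 213.7], 0.67), ([243.8, 217.6], 0.53), ([237.9, 187.6], 0.29)]
```

View pics/scene0.png

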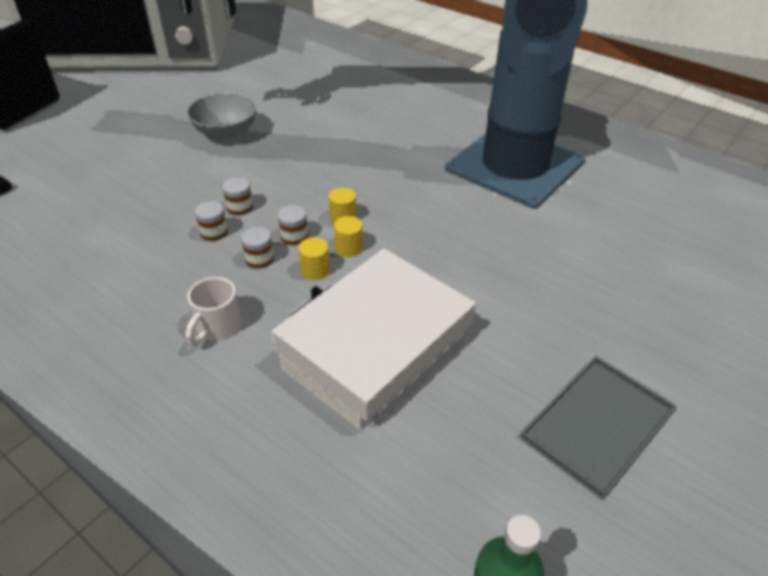

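View pics/top0.png

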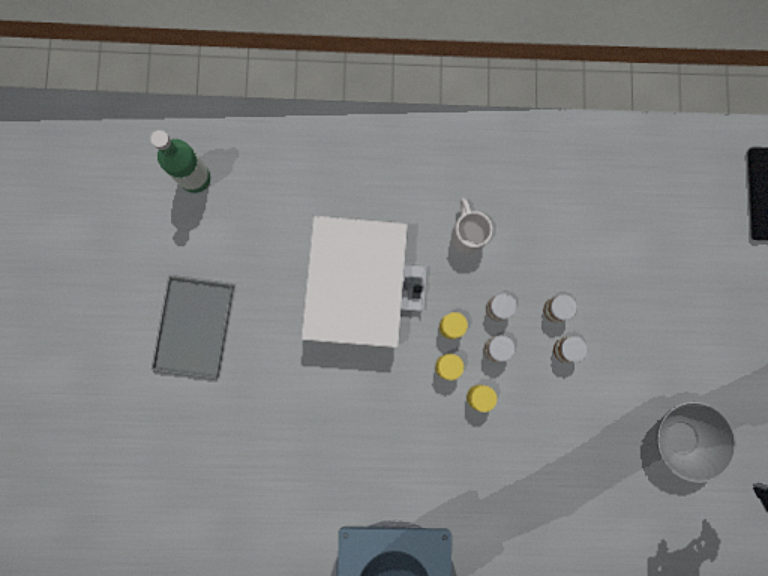

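The scene view shows the shut box, the tray, the mug, four silver-lidded jars and three yellow look-alikes. In the top view the hood corners are about (314,217), (407,224), (398,347) and (303,342) at 1.5x, with the tab at (417,288).

```bash
python3 - <<'E'
from h import *
s=snapshot('top');sc=snapshot('scene')
g=cv2.cvtColor(s['img'],cv2.COLOR_RGB2GRAY)
c=(np.array([[314,217],[407,224],[398,347],[303,342]],np.float32)/1.5).reshape(-1,1,2)
c=cv2.cornerSubPix(g,c,(4,4),(-1,-1),(3,50,.01)).reshape(-1,2)
P=np.array([atz(s,p,79.5)for p in c]);print(c,P.round(1),P.mean(0))
print('sides',[np.linalg.norm(P[i]-P[(i+1)%4]).round(1) for i in range(4)])
for a,b in((3,0),(2,1)): d=P[b]-P[a];print('x dir yaw',np.degrees(np.arctan2(d[1],d[0])))
print('tab',atz(s,(417/1.5,288/1.5),52))
for z in [0,54]:
  for cm,st in(('top',s),('scene',sc)):
    if z==0: print(cm,[atz(st,d['location'],0).round()[:2].tolist() for d in tip_of(cm,'jar0') if d['p']>.3])
for cm,st in(('top',s),('scene',sc)):
  for d in silhouettes(cm,'jar0'):
    m=d['mask'];l,t,r,b=d['rect'];col=st['img'][m].mean(0)
    print(cm,round(d['p'],2),d['rect'],col.round(), 'mid z27',atz(st,((l+r)/2,(t+b)/2),27).round())
for n,z in(('washtray',14),('mug',35)):
  for d in silhouettes('top',n)[:1]:
    m=d['mask'].astype(np.uint8);q=cv2.boxPoints(cv2.minAreaRect(cv2.findNonZero(m)))
    print(n,[atz(s,p,z).round().tolist()[:2] for p in q])
c=np.array([[170,277],[234,284],[218,379],[153,372]])/1.5
P=np.array([atz(s,p,14)for p in c]);print('tray',P.round(),P.mean(0))
save(s,'top1.png',(190,130,410,290),3.5)
E
```

```text
[[209.23158 143.94777]
 [271.27988 149.38734]
 [263.2744  231.50795]
 [201.30411 226.25345]] [[702.6 173.1  79.5]
 [692.2  -7.9  79.5]
 [453.   10.2  79.5]
 [463.3 186.   79.5]] [577.75481702  90.35221424  79.5       ]
sides [np.float64(181.3), np.float64(240.0), np.float64(176.1), np.float64(239.6)]
x dir yaw -3.082350830128554
x dir yaw -4.318662786949717
tab [571.17208115 -32.06782455  52.        ]
top [[508.0, -113.0], [540.0, -201.0], [357.0, -166.0], [461.0, -199.0], [425.0, -103.0], [456.0, -349.0], [557.0, -324.0]]
scene [[425.0, -89.0], [546.0, -330.0], [466.0, -195.0], [542.0, -211.0], [461.0, -344.0], [498.0, -105.0], [372.0, -168.0]]
top 0.75 [289.1, 233.2, 307.8, 255.8] [183. 166.  79.] mid z27 [419. -98.  27.]
top 0.62 [362.1, 191.9, 383.5, 213.3] [144. 144. 145.] mid z27 [ 551. -322.   27.]
top 0.56 [322.4, 223.9, 341.9, 241.8] [150. 150. 152.] mid z27 [ 456. -198.   27.]
top 0.53 [371.0, 225.4, 393.3, 240.4] [138. 137. 137.] mid z27 [ 460. -348.   27.]
top 0.52 [323.4, 195.9, 343.9, 212.5] [153. 153. 156.] mid z27 [ 542. -203.   27.]
top 0.52 [311.4, 256.4, 328.7, 274
[... 287 characters left out ...]
 -99.  27.]
scene 0.88 [216.3, 125.2, 238.2, 148.5] [175. 150.  51.] mid z27 [ 362. -168.   27.]
scene 0.87 [184.8, 138.1, 205.3, 162.1] [132. 126. 120.] mid z27 [ 461. -196.   27.]
scene 0.82 [148.2, 121.5, 167.5, 144.6] [127. 121. 115.] mid z27 [ 472. -331.   27.]
scene 0.7 [161.2, 151.4, 184.1, 176.6] [131. 126. 121.] mid z27 [ 539. -201.   27.]
scene 0.55 [196.6, 157.1, 221.9, 188.6] [170. 145.  46.] mid z27 [ 505. -104.   27.]
washtray [[400.0, 486.0], [592.0, 472.0], [575.0, 336.0], [383.0, 354.0]]
mug [[658.0, -94.0], [763.0, -120.0], [745.0, -193.0], [641.0, -166.0]]
tray [[584. 462.  14.]
 [574. 334.  14.]
 [384. 354.  14.]
 [395. 481.  14.]] [484.39443076 407.85220453  14.        ]
```

View pics/top1.png

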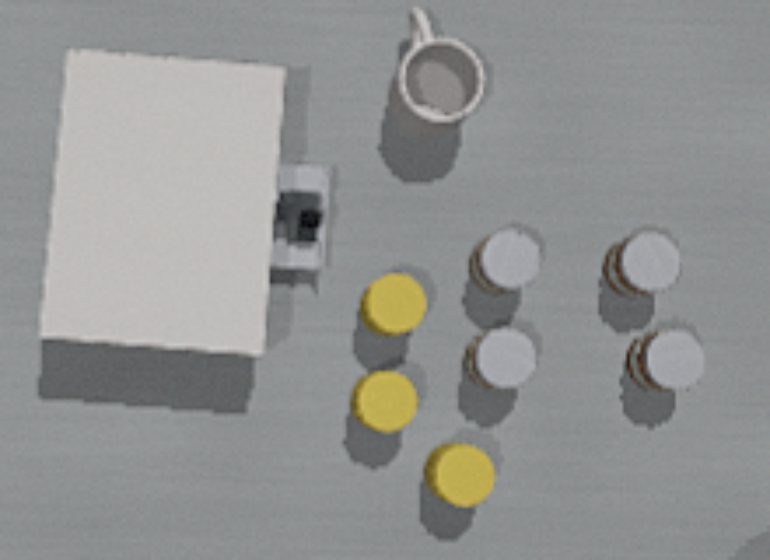

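The top crop confirms the tab, four jar lids near crop pixels (511,260), (505,358), (651,262) and (675,358), and the mug well clear. The measured sizes match: hood 240 x ~180 mm, and the tab 33 mm from the hood edge. Next I'll release the latch.

```bash
cat >> h.py <<'E'
YAW=np.radians(-3.5);BC=np.array([577.6,88.5,0.])
RB=np.array([[np.cos(YAW),-np.sin(YAW),0],[np.sin(YAW),np.cos(YAW),0],[0,0,1.]])
def W(x,y,z): return BC+RB@np.array([x,y,z],float)
def down(deg): # tool down, tool y along world direction (deg+90)
    a=np.radians(deg);y=np.array([-np.sin(a),np.cos(a),0]);z=np.array([0,0,-1.]);return np.column_stack([np.cross(y,z),y,z])
E
python3 - <<'E'
from h import *
print(read_tcp_rot(),read_time(),read_wrist_force())
for d in(-3.5,176.5):
  for p in(W(-30,-131,120),W(-78,39,50),W(78,39,50),W(78,39,295),W(0,180,230),[440,408,295],[530,408,295],[549,-323,100]):
    q=solve_ik(p,down(d));print(d,np.round(p),None if q is None else np.round(q))
E
```

```text
[[ 9.15579008e-01  4.02138134e-01 -1.54838539e-05]
 [ 4.02138134e-01 -9.15579008e-01 -2.71429829e-05]
 [-2.50919201e-05  1.86248973e-05 -1.00000000e+00]] 1.3 [-0.12783493  0.56984772 -0.7869942 ]
-3.5 [540. -40. 120.] [ 28.  36. -38. 108.  30.  46.  61.]
-3.5 [502. 132.  50.] [  7.  41. -35. 113.  37.  38.  35.]
-3.5 [658. 123.  50.] [ 13.  55. -44.  89.  44.  55.  41.]
-3.5 [658. 123. 295.] [ 14.  38. -47.  80.  27.  74.  53.]
-3.5 [589. 268. 230.] [  8.  44. -59.  87.  39.  71.  30.]
-3.5 [440 408 295] [-10.  33. -53.  91.  27.  71.  18.]
-3.5 [530 408 295] [ -7.  43. -59.  79.  37.  78.  20.]
-3.5 [ 549 -323  100] [ 49.  44. -34.  94.  30.  51.  90.]
176.5 [540. -40. 120.] [  5.  30.  -8. 110.   6.  40. -99.]
176.5 [502. 132.  50.] [ -11.   36.  -12.  114.   13.   31. -125.]
176.5 [658. 123.  50.] [  -9.   46.   -8.   91.    8.   44. -114.]
176.5 [658. 123. 295.] [   0.   32.  -23.   81.   13.   70. -117.]
176.5 [589. 268. 230.] [  -8.   35.  -31.   88.   19.   63. -137.]
176.5 [440 408 295] [ -62.   24.   20.   94.   -9.   64. -133.]
176.5 [530 408 295] [  -9.   41.  -55.   80.   33.   77. -158.]
176.5 [ 549 -323  100] [ 26.  39.   1.  96.  -1.  45. -66.]
```

```bash
python3 - <<'E'
from h import *
R=down(-3.5)
q=read_qpos();q=[3,30.7,0,88.1,0,61.15,83];set_joints(q)
print(read_tcp_pos(),read_tcp_rot().round(2).tolist() if hasattr(read_tcp_rot(),'round') else read_tcp_rot())
command_gripper(0)
for p in(W(-30,-131,120),W(-78,39,50),W(78,39,50),W(78,39,295),W(0,180,230),[440,408,295],[530,408,295],[549,-323,100]):
    r=solve_ik(p,R);print(np.round(p),None if r is None else np.round(r))
move_ptp(W(-26,-131,130),R)
move_l(W(-26,-131,70),vel=150);f0=np.array(read_wrist_force())
move_l(W(-26,-131,54),vel=60);print('f',np.array(read_wrist_force())-f0)
s=snapshot('top');save(s,'latch.png',(220,140,340,240),5)
for x in np.arange(-24,10,2):
    move_l(W(x,-131,54),vel=40);f=np.array(read_wrist_force())-f0;print(x,f.round(1),np.round(read_tcp_pos(),1)[0])
    if np.linalg.norm(f)>10: break
dwell(1.2)
s=snapshot('scene');save(s,'open.png');print(read_time())
E
```

```text
[645.27451464 -80.33550199 245.8294624 ] [[-0.98, 0.18, 0.0], [0.18, 0.98, -0.0], [-0.0, -0.0, -1.0]]
[540. -40. 120.] [  1.  30.  -2. 110.   2.  40.  84.]
[502. 132.  50.] [-17.  36.  -3. 114.   4.  30.  63.]
[658. 123.  50.] [-12.  46.  -3.  91.   3.  43.  70.]
[658. 123. 295.] [-12.  30.  -3.  82.   2.  68.  71.]
[589. 268. 230.] [-25.  31.  -5.  89.   3.  59.  56.]
[440 408 295] [-39.  24. -11.  92.   5.  64.  35.]
[530 408 295] [-37.  30.  -7.  82.   4.  68.  42.]
[ 549 -323  100] [ 26.  39.   1.  96.  -0.  45. 113.]
f [ 0.41801978 -0.35081019 -0.96035618]
-24 [-0.1  0.6 -1.3] 546.0
-22 [ 0.3 -0.1 -0.7] 547.9
-20 [-0.5  0.2 -0.5] 549.8
-18 [-0.5  0.2 -0.3] 551.8
-16 [-0.1 -0.3 -0.5] 553.8
-14 [ 0.3 -0.5 -0.8] 555.7
-12 [-3.1 -0.1 -0.1] 557.1
-10 [-2.3 -0.4 -0.8] 559.5
-8 [ 0.3  0.1 -2. ] 562.5
-6 [-2.9 -1.8  2.6] 563.7
-4 [-1.3 -2.3  1.3] 565.9
-2 [-0.3 -4.5  1.6] 568.0
0 [-1.9 -5.2  3. ] 569.7
2 [-6.7 -4.1  9. ] 569.9
10.8083
```

View pics/open.png

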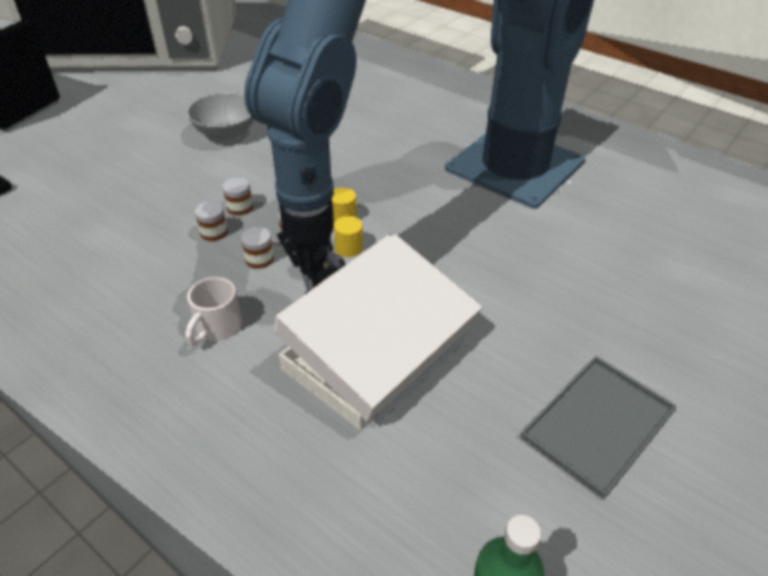

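The hood has been released and has risen about 0.2 rad, but it is resting against the gripper. I'll back off in -y.

```bash
python3 - <<'E'
from h import *
move_l(W(2,-137,54),vel=30);dwell(.3);print(read_wrist_force())
move_l(W(2,-141,54),vel=30);dwell(1.0);print(read_wrist_force())
move_l(W(-2,-158,56),vel=60)
move_l(W(-2,-158,250),vel=300)
command_gripper(65)
move_ptp(W(-40,-230,295),down(-3.5))
s=snapshot('top');save(s,'top2.png');sc=snapshot('scene')
for n in('tin0','hood_edge'):
  for cm,st in(('top',s),('scene',sc)):
    for d in tip_of(cm,n): 
        p=atz(st,d['location'],5);print(cm,n,round(d['p'],2),np.round(d['location']),(RB.T@(p-BC)).round())
for cm,st in(('top',s),('scene',sc)):
  print(cm,[(round(d['p'],2),np.round(d['rect']).tolist()) for d in silhouettes(cm,'tin0')])
save(sc,'scene2.png');print(read_time())
E
```

```text
[-5.13321245  1.63415099  3.37940698]
[-1.63465026  0.93966915 -0.19781141]
top tin0 0.52 [254. 194.] [ -4. -51.   5.]
scene tin0 0.85 [240. 225.] [  2. -32.   5.]
top hood_edge 0.71 [168. 174.] [ 31. 216.   5.]
top hood_edge 0.71 [223. 186.] [10. 44.  5.]
scene hood_edge 0.86 [322. 211.] [-164.   82.    5.]
top [(0.58, [327.0, 207.0, 342.0, 213.0])]
scene [(0.93, [230.0, 199.0, 250.0, 230.0])]
15.475
```

View pics/top2.png

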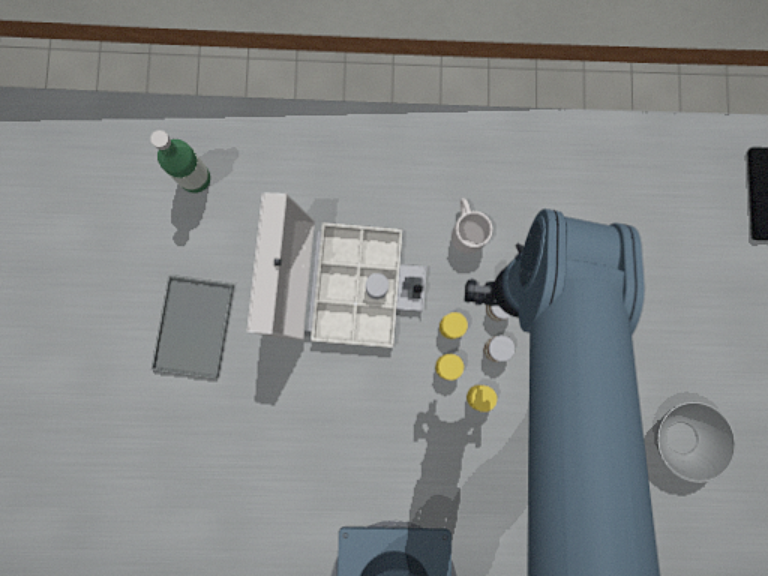

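The hood is fully open, and a single tin stands in cell 2 with its top at about (377,286) in the 1.5x picture.

```bash
python3 - <<'E'
from h import *
s=snapshot('top')
P=[(RB.T@(atz(s,np.array(p)/1.5,34)-BC)).round(1).tolist() for p in((320,224),(402,229),(395,348),(312,342))];print('box corners',P)
t=atz(s,(377/1.5,286.5/1.5),63);print('tin',RB.T@(t-BC))
for d in silhouettes('scene','tin0')[:1]: pass
R=down(-3.5)
move_l(W(0,-39,295),R,vel=300)
w=snapshot('wrist')
print('cam',ray(w,(256,192)));save(w,'wrist1.png',k=1.2)
for d in silhouettes('wrist','tin0'):
    l,tt,r,b=d['rect'];print(d['p'],d['rect'],RB.T@(atz(w,((l+r)/2,(tt+b)/2),63)-BC))
E
```

```text
box corners [[115.8, 83.3, 34.0], [120.9, -82.4, 34.0], [-119.3, -88.2, 34.0], [-121.8, 75.4, 34.0]]
tin [ -4.70680493 -42.00494139  63.        ]
cam (array([491.57852969,  53.27274309, 422.52185445]), array([ 0.3189724 , -0.01498735, -0.94770969]))
0.72 [237.3, 141.8, 270.7, 183.4] [ -2.34238014 -41.32988776  63.        ]
```

View pics/wrist1.png

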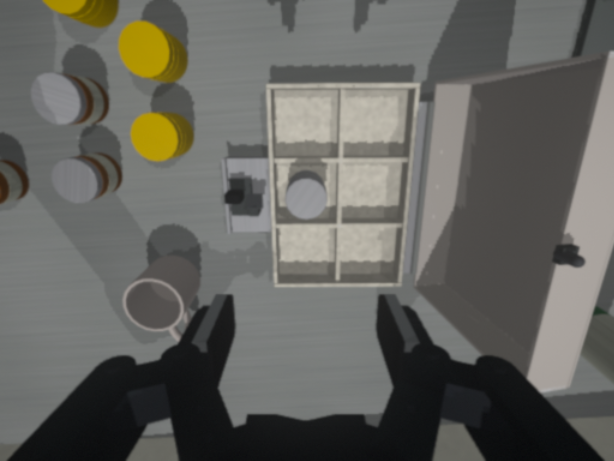

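The wrist view shows the tin in the middle latch-side cell. The box's outer corners are at about (266,85), (420,83), (402,285) and (273,286) in the 1.2x picture. I'll use them to refine the box pose.

```bash
python3 - <<'E'
from h import *
from scipy.optimize import least_squares
w=snapshot('wrist');s=snapshot('top')
def fit(A,obs):
    q=np.array([atz(c,p,z)[:2] for c,p,z in obs])
    f=lambda v:(np.c_[v[0]+np.cos(v[2])*A[:,0]-np.sin(v[2])*A[:,1],v[1]+np.sin(v[2])*A[:,0]+np.cos(v[2])*A[:,1]]-q).ravel()
    r=least_squares(f,[577,88,-.06]);return r.x[:2].round(1),np.degrees(r.x[2]).round(2),r.fun.round(1)
B=np.array([[-119,-81],[-119,81],[119,81],[119,-81]])
ow=np.array([(266,85),(420,83),(402,285),(273,286)])/1.2
ot=np.array([(395,348),(312,342),(320,224),(402,229)])/1.5
print('wrist',fit(B,[(w,p,34) for p in ow]));print('top',fit(B,[(s,p,34) for p in ot]))
H=np.array([[120,94],[120,-88],[-120,-88],[-120,94]])
oh=np.array([[209.2,143.9],[271.3,149.4],[263.3,231.5],[201.3,226.3]])
print('hood',fit(H,[(s,p,79.5) for p in oh]))
for n,d in (('tin wrist',atz(w,(306/1.2,198/1.2),63)),('tin top',atz(s,(377/1.5,286.5/1.5),63)),('tab wrist',atz(w,(236/1.2,190/1.2),52.5)),('tab top',atz(s,(417/1.5,288/1.5),52.5))): print(n,d)
E
```

```text
wrist (array([581.2,  86.4]), np.float64(-3.19), array([-2. , -0.8, -1.2,  0.6,  1.7, -0.6,  1.6,  0.7]))
top (array([576.3,  85.6]), np.float64(-1.96), array([ 1.5,  1. , -0.5, -0.6, -0.2, -2.1, -0.8,  1.7]))
hood (array([577.6,  87.4]), np.float64(-3.55), array([ 0.5,  0.5, -0.3,  0. , -0.6, -3.2,  0.5,  2.6]))
tin wrist [576.06403999  47.45816079  63.        ]
tin top [570.33763389  46.86074986  63.        ]
tab wrist [564.75238931 -28.6063938   52.5       ]
tab top [571.10243911 -32.0249603   52.5       ]
```

```bash
sed -i 's/^YAW=.*/YAW=np.radians(-3.1);BC=np.array([578.5,86.5,0.]);R=down(-3.1)/' h.py; python3 - <<'E'
from h import *
p=np.array([574.5,47.2,0])
U=np.array([0,0,1.])
command_gripper(65)
move_l(p+U*110,R,vel=300);move_l(p+U*49,vel=100)
command_gripper(30);print('grip',read_grip_width(),read_finger_force())
move_l(p+U*120,vel=200);print('grip',read_grip_width(),np.round(read_wrist_force(),1))
move_l(p+U*295,vel=400)
t=np.array([484.,408,0])
move_l(t+U*295,vel=350);move_l(t+U*90,vel=300);move_l(t+U*50.5,vel=60)
print(np.round(read_wrist_force(),1))
command_gripper(62);move_l(t+U*130,vel=250)
w=snapshot('wrist');save(w,'w2.png',k=1.2);s=snapshot('top');save(s,'top3.png')
cv2.imwrite('pics/pair.png',np.hstack([cv2.resize(x['img'][:,:,::-1],(400,300)) for x in(s,w)]))
print(read_time(),read_grip_width())
# jar lids, in top view
def lids(s):
    out=[]
    for d in silhouettes('top','jar0'):
        c=s['img'][d['mask']].mean(0);l,t,r,b=d['rect']
        if c[0]-c[2]<40: out.append((round(d['p'],2),atz(s,((l+r)/2,(t+b)/2),35).round()[:2].tolist()))
    return out
print(lids(s))
E
```

```text
Traceback (most recent call last):
  File "h.py", line 17, in <module>
    YAW=np.radians(-3.1);BC=np.array([578.5,86.5,0.]);R=down(-3.1)
                                                        ^^^^
NameError: name 'down' is not defined
```

```bash
sed -i 's/;R=down(-3.1)//' h.py; cat >> h.py <<'E'
R=down(-3.1);U=np.array([0,0,1.])
def lids(s): # silver-lidded jars in the top view (lid disc, z=54): hough-free, grey blob of the lid
    out=[]
    for d in silhouettes('top','jar0'):
        c=s['img'][d['mask']].mean(0);l,t,r,b=d['rect']
        if c[0]-c[2]<40: out.append((round(d['p'],2),atz(s,((l+r)/2,(t+b)/2),35).round()[:2].tolist()))
    return out
E
python3 - <<'E'
from h import *
p=np.array([574.5,47.2,0])
command_gripper(65)
move_l(p+U*110,R,vel=300);move_l(p+U*49,vel=100)
command_gripper(30);print('grip',read_grip_width(),read_finger_force())
move_l(p+U*120,vel=200);print('grip',read_grip_width(),np.round(read_wrist_force(),1))
move_l(p+U*295,vel=400)
t=np.array([484.,408,0])
move_l(t+U*295,vel=350);move_l(t+U*90,vel=300);move_l(t+U*50.5,vel=60)
print(np.round(read_wrist_force(),1))
command_gripper(62);move_l(t+U*130,vel=250)
w=snapshot('wrist');s=snapshot('top')
cv2.imwrite('pics/pair.png',np.hstack([cv2.resize(x['img'][:,:,::-1],(400,300)) for x in(s,w)]))
print(read_time(),read_grip_width(),lids(s))
E
```

```text
grip 44.218677830564175 61.041905879974365
grip 43.90183993581703 [-0.1  0.3 -0.5]
[-0.8 -0.3 -0.5]
23.475 62.27877292839477 [(0.62, [455.0, -200.0]), (0.61, [540.0, -200.0]), (0.61, [541.0, -321.0]), (0.18, [608.0, 235.0])]
```

View pics/pair.png

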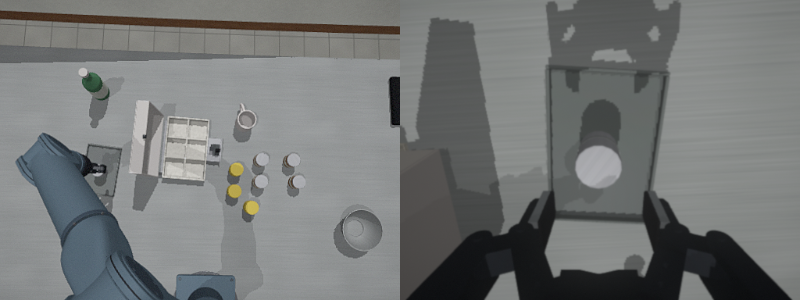

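The tin stands upright on the tray and the box is empty; all four jars are still where they were. Next come the jars, starting with one.

```bash
cat >> h.py <<'E'
CELL={0:(-78,-39),1:(-78,39),2:(0,-39),3:(0,39),4:(78,-39),5:(78,39)}
def look(g):
    """jar position near guess g, by wrist camera"""
    w=snapshot('wrist');c=[]
    for d in tip_of('wrist','jar0'):
        p=atz(w,d['location'],0);c.append((np.linalg.norm(p[:2]-g[:2]),p,d['p']))
    c=[x for x in c if x[2]>.25];c.sort(key=lambda x:x[0])
    return w,(c[0] if c else None)
def pick(g):
    g=np.array([g[0],g[1],0.])
    command_gripper(72);move_l(g+U*190,R,vel=350)
    w,c=look(g);print('guess',g,'wrist',c)
    if c is None or c[0]>25: return None
    p=(c[1]*2+g)/3;p[2]=0
    move_l(p+U*90,vel=300);move_l(p+U*44,vel=100)
    command_gripper(30);wd=read_grip_width()
    move_l(p+U*70,vel=100);move_l(p+U*150,vel=300);print('width',wd,read_grip_width(),np.round(read_wrist_force(),1))
    return read_grip_width()>42
def place(c):
    x,y=CELL[c]
    move_l(W(x,y,150),R,vel=350);move_l(W(x,y,65),vel=250);move_l(W(x,y,50.5),vel=50)
    print('f',np.round(read_wrist_force(),1));command_gripper(61);move_l(W(x,y,150),vel=250)
E
python3 - <<'E'
from h import *
move_l([484,408,295],vel=400);move_l([500,0,295],R,vel=400)
s=snapshot('top');print(lids(s))
if pick((460,-346)): place(5)
s=snapshot('top');w=snapshot('wrist');print(lids(s),read_time())
cv2.imwrite('pics/pair2.png',np.hstack([cv2.resize(x['img'][:,:,::-1],(400,300)) for x in(s,w)]))
E
```

```text
[(0.76, [461.0, -208.0]), (0.75, [710.0, -145.0]), (0.67, [456.0, -350.0]), (0.62, [546.0, -320.0]), (0.46, [535.0, -213.0]), (0.37, [607.0, 151.0])]
guess [ 460. -346.    0.] wrist (np.float64(5.386123688625697), array([ 460.41401252, -340.62981173,    0.        ]), 0.91)
width 47.92102414340191 48.120815375527314 [-0.3  0.5 -1.4]
f [ 0.3  0.2 -0.8]
[(0.88, [546.0, -325.0]), (0.83, [535.0, -209.0]), (0.74, [455.0, -203.0])] 32.675
```

View pics/pair2.png

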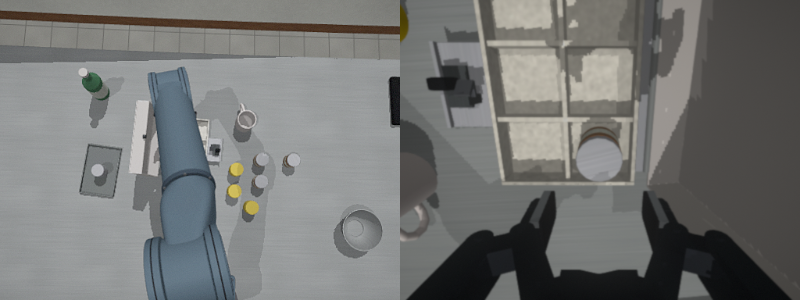

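The first jar is upright in cell 5. I'll do the other three, looking again before each one.

```bash
python3 - <<'E'
from h import *
for g,c in(((546,-324),4),((540,-203),1),((458,-200),0)):
    L=[x[1] for x in lids(snapshot('top')) if x[0]>.4 and x[1][1]<-150]
    g=np.array(g,float)
    if L:
        n=min(L,key=lambda q:np.linalg.norm(np.array(q)-g))
        print('top',n)
        if np.linalg.norm(np.array(n)-g)>15: g=np.array(n)
    r=pick(g)
    if not r: print('FAILED',c);break
    place(c)
move_l(W(0,-60,250),vel=400)
w=snapshot('wrist');s=snapshot('top');sc=snapshot('scene')
cv2.imwrite('pics/pair3.png',np.hstack([cv2.resize(x['img'][:,:,::-1],(400,300)) for x in(sc,w)]));print(read_time())
E
```

```text
top [545.0, -327.0]
guess [ 546. -324.    0.] wrist (np.float64(8.070720122812835), array([ 547.40500089, -316.05251638,    0.        ]), 0.94)
width 47.84775714319275 48.20182026308114 [-0.4  0.8 -1.9]
f [-0.2 -0.5 -2.1]
top [544.0, -201.0]
guess [ 540. -203.    0.] wrist (np.float64(7.0558783069604365), array([ 546.87745339, -201.42327759,    0.        ]), 0.82)
width 47.85651579475516 47.966162041156814 [ 0.4  0.  -1.7]
f [ 0.3  0.2 -1.5]
top [463.0, -197.0]
guess [ 458. -200.    0.] wrist (np.float64(3.3597641983881728), array([ 461.35790941, -200.1116239 ,    0.        ]), 0.78)
width 48.06925093841648 48.16883459223835 [-0.1  0.2 -1.8]
f [-0.1 -0.  -2.9]
53.4917
```

View pics/pair3.png

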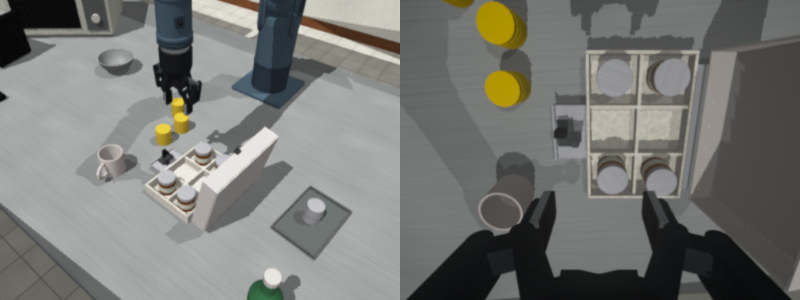

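All four jars are in the box, in cells 0, 1, 4 and 5. Now I'll close the hood by following its arc with closed fingers.

```bash
cat > shut.py <<'E'
from h import *
def tip(th,r=165,w=14.5):
    s,c=np.sin(th),np.cos(th);k=45.5+w*max(s,0)
    return W(0,94-r*c+k*s,34+r*s+k*c+14)
if __name__=='__main__':
    command_gripper(0)
    move_l(W(0,-60,310),vel=400);move_l(W(0,222,310),R,vel=350);move_l(W(0,222,tip(1.75)[2]),vel=250)
    f0=np.array(read_wrist_force());mx=0
    move_l(tip(1.75),vel=80)
    for th in np.arange(1.65,0.04,-.1):
        move_l(tip(th),vel=120);f=np.array(read_wrist_force())-f0;print(round(th,2),f.round(1))
        if np.linalg.norm(f)>25: print('STOP');break
    print(read_time())
    sc=snapshot('scene');save(sc,'shut1.png')
E
python3 shut.py
```

```text
1.65 [ 1.   0.8 -1.2]
1.55 [ 0.7  0.3 -1.8]
1.45 [-0.2  1.  -1.1]
1.35 [ 0.   1.9 -1.1]
1.25 [-0.   2.1 -0.8]
1.15 [0.  0.9 0.7]
1.05 [-0.7  1.3  1.3]
0.95 [-1.1  1.   2. ]
0.85 [-1.1  0.4  1.6]
0.75 [-0.6  0.6  2. ]
0.65 [-1.2  0.3  2.2]
0.55 [-1.1  0.5  1.2]
0.45 [-1.7  0.4  2.1]
0.35 [-2.2 -0.9  1.9]
0.25 [-1.8 -1.   2.1]
0.15 [-1.  -2.5  1.7]
0.05 [-0.  -2.   7.4]
61.725
```

View pics/shut1.png

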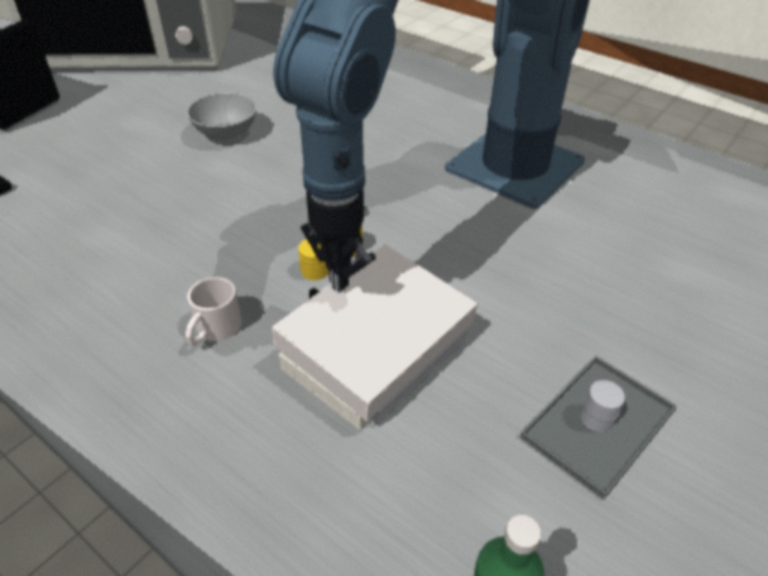

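The hood is nearly shut, with the fingers on its top near the free edge and the tin upright on the tray. I'll press it down in small steps and watch the force.

```bash
python3 - <<'E'
from shut import *
p=np.array(read_tcp_pos())
for k in range(1,19):
    move_l(p-U*k,vel=20);f=np.array(read_wrist_force());print(k,f.round(1),round(read_tcp_pos()[2],1))
    if f[2]>22: break
dwell(.3)
for z in (4,8,12,16,24): 
    move_l(p-U*(k-z),vel=30);print('up',z,np.round(read_wrist_force(),1))
move_l(p+U*150,vel=300);move_ptp(W(-40,-260,300),R);dwell(1)
sc=snapshot('scene');s=snapshot('top');save(sc,'fin.png')
for cm,st in(('scene',sc),('top',s)):
    d=tip_of(cm,'hood_edge')[0]['location'];print(cm,np.round(d,1),'expected shut',proj(st,W(0,-88,79.5)).round(1),'0.2rad',proj(st,W(0,94-182*.98+9,34+36+44.6)).round(1))
print(read_time())
E
```

```text
1 [-0.9 -1.4  7.1] 104.3
2 [-1.2 -1.5  6.1] 103.2
3 [-0.2 -2.3  5.7] 101.9
4 [-0.4 -4.   4.9] 100.7
5 [-0.3 -2.4  3.4] 99.4
6 [ 1.6 -2.6  1.7] 98.2
7 [ 0.3 -1.8  2.6] 97.1
8 [ 0.9 -0.5  1.8] 95.9
9 [-0.9  0.8  0.2] 94.8
10 [-1.6  0.1  2. ] 94.1
11 [-1.6  0.1  3.6] 93.1
12 [-2.1 -0.5  2.3] 92.1
13 [-2.4 -0.3  3.2] 91.2
14 [-1.7 -2.7  4.1] 90.3
15 [-3.  -2.6  7.8] 89.7
16 [-5.3 -3.4 12.7] 89.1
17 [-6.1 -4.2 17.5] 88.5
18 [-6.9 -4.6 20.7] 87.9
up 4 [-0.5 -2.3  2.5]
up 8 [-0.6  1.1  3.3]
up 12 [-0.5 -0.2 -0.2]
up 16 [-0.3 -0.3  0.1]
up 24 [-0.2  0.4  0.2]
scene [219.7 193.2] expected shut [[220.6 190.2]] 0.2rad [[224.  181.4]]
top [267.1 186.1] expected shut [[268.2 189.5]] 0.2rad [[264.5 187.4]]
70.7917
```

View pics/fin.png

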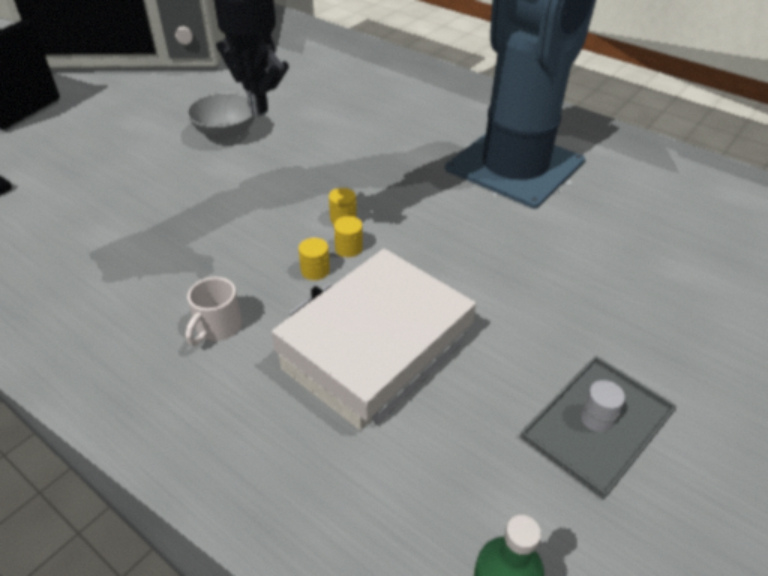

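The hood stays shut a second after release and looks the same as in the first picture. The mug and look-alikes haven't moved.

```bash
python3 -c "
from cell import *
print(finish_job())"
```

```text
the job is handed in; nothing more can be done
None
```

The job is handed in at about 71 s: the one tin stands on the tray, the four jars are in cells 0, 1, 4 and 5, and the hood is latched shut, with the mug and yellow look-alikes left where they were.

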